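# Pack the parts crate and hold the clip open on its stock card

### The job

First stand the two tall tins of fasteners upright in the orange crate, one in each open cell, and let go of them. Then squeeze the levers of the spring clip so that it comes off its rail, and bring it over the middle of the top edge of the white card on the crate, with the card edge well inside the wide-open jaws and neither jaw touching the card or crate. Finish while still holding the clip squeezed open like that (do not let it close or let go), and leave the grease pot, wrench and roll of tape where they are.

Things in the scene. Friction and masses are not known exactly. Their poses are not given: they have to be found in the camera images.
- tin_a_mid (a point): Centre (45 mm up) of a plain metal tin with a screw lid, an upright cylinder 48 mm in diameter and 90 mm tall, about 0.25 kg, standing on the bench; z is its axis.
- tin_a: The same tin; origin at the centre of its underside.
- tin_b_mid (a point): Centre (45 mm up) of the second, identical tin.
- tin_b: The second tin; origin at the centre of its underside.
- crate: Orange plastic crate fixed to the bench, 74 mm (x) by 260 mm (y), walls 4 mm thick and 45 mm high, floor 5 mm thick; origin at the centre of its underside. Along its y from + to -: two open cells (66 mm in x by 80 mm in y inside), then a solid end block, 45 mm high, that carries the card.
- cell_1 (a point): Centre of the inner floor of the end cell, 5 mm above the bench; axes as the crate.
- cell_2 (a point): Centre of the inner floor of the middle cell, 84 mm from cell_1 along the crate's -y; axes as the crate.
- card_edge (a point): Middle of the top edge of the stiff white card that stands on the crate's end block, 120 mm above the bench. The card is fixed, upright, 3 mm thick along x (its normal), 56 mm wide along y, and stands 61 mm clear above its black holder (holder 62 mm in y, 20 mm in x). It is 88 mm from cell_2. Axes as the crate, z up.
- rail: Clip rail, fixed: a dark foot 50 x 150 mm, 14 mm high, with an upright flat strip, 3 mm thick (x) and 140 mm long (y), its top 110 mm above the bench; origin at the centre of the foot's underside. At the start the clip is clamped on the strip.
- clip: Steel spring clip of the clothes-peg kind, 26 mm wide along y, 0.12 kg; origin on its hinge pin, which lies along y (pin 34 mm long, spring coil 12 mm in diameter around it); z points along the clip to the levers, x is across the jaws, both seen when shut. It sits levers up and jaws down, its hinge pin 128 mm above the bench, the jaw tips 22 mm below the strip's top. This body is one half (jaw and lever at its +x side) and turns with that half as the clip opens.
- clip_levers (a point): Point between the two levers, 22 mm above the hinge pin, when shut (turns with the half of clip); axes as clip. The levers are flat plates 26 mm wide and 6 mm thick that rise 43 mm from the pin, leaning outwards 0.4 rad each: over their outer faces 20 mm at the pin and 55 mm at the top. To open the clip squeeze them together along x: fully squeezed they stand parallel, 19 mm over their outer faces and reaching 49 mm above the pin.
- clip_arm (a joint): Opening of the clip, the angle between its halves (rad): 0 shut on the 3 mm strip, 0.8 fully squeezed (a stop). The tips then gape about 34 mm. The spring needs about 5 N at the lever tops to start and 10 N when fully open, more if squeezed lower down; it shuts by itself when let go.
- jaw_a (a point): Tip of the jaw of clip, on its inner face, 40 mm below the hinge pin.
- jaw_b (a point): Tip of the other jaw, on its inner face, 40 mm below the hinge pin. When fully squeezed both tips are about 36 mm below the pin, and the card can reach up to 30 mm in before it meets the spring coil.
- pot: Bystander: squat white grease pot, 70 mm in diameter, 44 mm tall, loose, in the row with the tins; origin at the centre of its underside.
- wrench: Bystander: loose wrench 170 mm long lying on the bench between robot and crate.
- tape: Bystander: loose roll of tape, 90 mm in diameter, 24 mm high, lying at the far side of the bench.
Mind the look-alikes: they are no part of the job. Leave any turquoise look-alike of the tin_a alone. Leave any red look-alike of the tin_b alone.

How it is judged:
By the outcome, as a careful person would: the job done as asked, in the order asked, and still so for the second after the job is handed in, while the arm keeps its last pose, push and grip.
It also fails if it takes over 64 s, if anything falls off the work surface, if the arm or the gripper's body presses on something with over 40 N, if the wrist force passes 120 N, or if a joint passes its speed limit or range.

### The arm

A 6-joint arm with a two-finger parallel gripper is mounted at the origin on the work surface. World frame = base frame: x ahead of the robot, y to its left, z up, the work surface at z = 0. Lengths are in m, angles in degrees, forces in N, time in s.
With the tool pointing down it reaches from about 0.4 to 0.825 m from the base axis. Payload 7 kg.
Tool frame: the origin (TCP) lies between the finger pads; the fingertips stand 19 mm ahead of it and the grasp point (between the pads) is the TCP; x points along the fingers, y is the direction in which the jaws open and shut, and the axes are right-handed (so a half turn about x gives the same grasp; the last joint's range is limited). The gripper opens to 88 mm and grips with 3 to 60 N. Pads are 19 mm wide; open, the fingers measure 130 mm over their backs; the gripper's body (78 mm by 193 mm) begins 47 mm behind the grasp point.
Start: joints at [-59.124, 20.546, 0.682, 0, -70.136, -16.507], TCP at [0.167, -0.654, 0.246] pointing down, gripper open.
Joint ranges: [-176.03, 176.03], [-82.01, 121.73], [-58.28, 71.71], [-173.87, 95.51], [-174.79, -0.11], [-173.66, 173.66]. Speed limits (degrees/s): [136.94, 136.94, 172.46, 180, 180, 180].

### API

Orientations are given as [roll, pitch, yaw] about the fixed x, y, z axes, in that order (R = Rz(yaw) Ry(pitch) Rx(roll)).
In Python, from plant import * gives the robot as it stands.
- The arm moves only by the tool step_arm, never from a script. Its argument "steps" is a list of rows, each a list of 2 entries, a list of its own where there are three numbers: the shift along the tool's x, y, z in units of 0.02 m (1.0 is 0.02 m), then the turn about the tool's x in units of 6 degrees (1.0 is 6 degrees). A call has 1 to 20 rows; each row shifts and turns the commanded pose from where the row before left it, along the tool's axes as they then stand; what a row does not reach is not made up. A row lasts 1/12 s, in which the tool goes at most 41.7 mm and 7.16 degrees, less where a joint would pass 70% of its speed; a pose out of reach is approached as far as the arm can. A call with a number of a shift or a turn outside -1 to 1 is refused whole. A call with a gripper value outside its range is refused whole. "fingers" is the closure, from 0 (fully open) to 1 (shut), set as the call begins (left out, the last holds). The fingers move at their own pace and stop on an object; "grip_force" is the grip in N (left out, the last holds). Time passes only in rows, so rows that do not move let the fingers close. It gives the time, the measured TCP pose, the force and the opening at its end, in the units of the state.
- get_state(): the state, without advancing time (a new reading comes with each control period).
- capture(name): name is "scene" or "top" or "wrist"; returns the picture (384x512x3 uint8, blue, green, red); there is no depth.
- camera_model(name): a dict with "intrinsics" (3x3 intrinsics, pixels), "rvec" (rotation vector, rad) and "tvec" (3), from world to camera coordinates, as OpenCV has them. Camera axes: x right, y down, z forward; pixel columns grow to the right and rows downward; lengths in m; the calibration is good to about 2 mm. A picture is of the moment at which its call begins: read the wrist's pose just before it. camera_model takes no time and is no camera call; for the wrist camera it gives the pose at the moment of the call.
- close_job(): hands the job in, once; it reports no verdict.
The state is a dict: "time_s": time; "joints": joint angles; "qd": joint speeds; "joint_torque": joint torques, N m; "tcp_pos": TCP position; "eef_rot": TCP orientation; "contact_force": force on the tool from outside, world axes, zero at the start; "moment": the same for the moment, N m; "gripper_width": finger opening in m.
Only numpy, scipy, OpenCV 4.12 (cv2) and the standard library are available. Lean on these libraries where they do the work, as an engineer would, in place of code of your own. Each camera call takes 0.05 s, during which the arm holds its last target.

## Working session

There is one attempt and no reset: what is moved stays moved. The work goes in short steps, Python scripts to look and compute and a tool call to move; the robot and the scene stay as the last step left them, time stands still between calls to the robot, and variables do not carry over. Pictures are saved under pics/ and viewed, and the job is handed in when it is done.

Besides the shell and the picture viewer there is one more tool, called after "Request:" as name([rows], argument=value, ...), one row to a line, values as JSON. step_arm: Moves the arm, as the interface text tells. Its arguments: {"type":"object","properties":{"steps":{"type":"array","items":{"type":"array"}},"fingers":{"type":"number"},"grip_force":{"type":"number"}},"required":["steps"]}

```bash
ls; mkdir -p pics
python3 - <<'E'
from plant import *
import cv2
print(get_state())
for n in ("scene","top","wrist"):
    print(n,camera_model(n))
    cv2.imwrite(f"pics/{n}0.png",capture(n))
E
```

```text
pics
{'time_s': 0.0, 'joints': array([-5.91248494e+01,  2.05910646e+01,  6.33094913e-01, -1.82309058e-02,
       -7.01346979e+01, -1.65068952e+01]), 'qd': array([ 0.0308413 ,  0.01049757,  0.0787209 , -0.05116605,  0.07372188,
       -0.02650609]), 'joint_torque': array([ 1.90600549e-03, -5.82723534e+01,  2.93068510e+01,  6.99744433e+00,
        7.15629256e-03, -2.54959814e-04]), 'tcp_pos': array([ 0.16735773, -0.65345639,  0.24462762]), 'eef_rot': array([ 96.03024867,  89.90576045, 110.39229517]), 'contact_force': array([0.00385828, 0.30338801, 0.2342888 ]), 'moment': array([ 0.00060324, -0.008919  ,  0.03977281]), 'gripper_width': 0.08765866978188715}
scene {'intrinsics': array([[436.60900388,   0.        , 259.10118875],
       [  0.        , 436.60900388, 186.35440745],
       [  0.        ,   0.        ,   1.        ]]), 'rvec': array([ 2.32416575,  1.15538751, -0.35359741]), 'tvec': array([-0.40644915, -0.25970625,  1.35434138])}
top {'intrinsics': array([[414.85683239,   0.        , 254.92549627],
       [  0.        , 414.85683239, 187.4095257 ],
       [  0.        ,   0.        ,   1.        ]]), 'rvec': array([ 2.11547461, -2.15617488,  0.1615761 ]), 'tvec': array([0.08452715, 0.57635104, 1.24463075])}
wrist {'intrinsics': array([[271.96116875,   0.        , 252.5316024 ],
       [  0.        , 271.96116875, 189.85821068],
       [  0.        ,   0.        ,   1.        ]]), 'rvec': array([-1.81659969, -2.33956809, -0.31587731]), 'tvec': array([ 0.67399294, -0.03284374,  0.39071689])}
```

View pics/scene0.png

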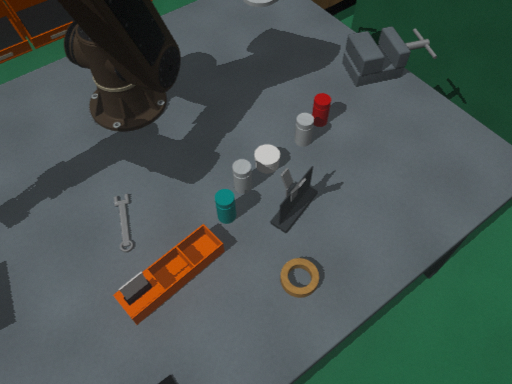

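View pics/top0.png

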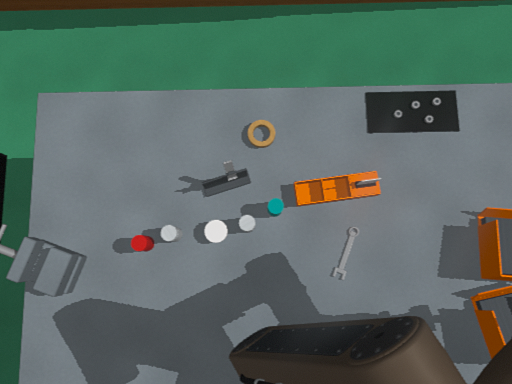

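View pics/wrist0.png

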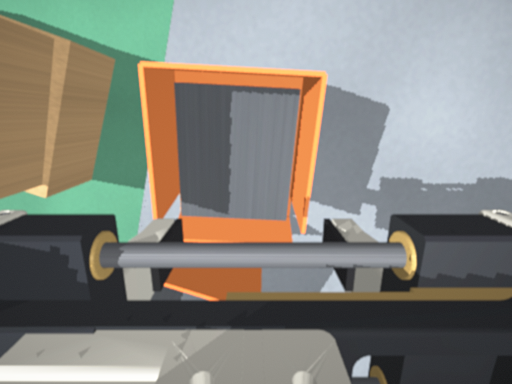

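```bash
cat > h.py <<'E'
from plant import *
import cv2, numpy as np
from scipy.spatial.transform import Rotation as R
def ray(cam,uv,z,m=None):
    m=m or camera_model(cam)
    Rm=cv2.Rodrigues(m["rvec"])[0]; c=-Rm.T@m["tvec"]
    p=cv2.undistortPoints(np.array([[uv]],float),m["intrinsics"],None)[0,0]
    d=Rm.T@np.array([p[0],p[1],1]); return c+d*(z-c[2])/d[2]
def proj(cam,P,m=None):
    m=m or camera_model(cam)
    return cv2.projectPoints(np.atleast_2d(np.array(P,float)),m["rvec"],m["tvec"],m["intrinsics"],None)[0][:,0]
def crop(img,x0,y0,x1,y1,k,name):
    cv2.imwrite(name,cv2.resize(img[y0:y1,x0:x1],None,fx=k,fy=k,interpolation=cv2.INTER_CUBIC))
E
python3 - <<'E'
from h import *
t=cv2.imread("pics/top0.png"); s=cv2.imread("pics/scene0.png")
crop(t,130,150,290,260,5,"pics/c1.png")
crop(t,285,160,395,220,7,"pics/c2.png")
crop(s,210,80,340,235,5,"pics/c3.png") if 0 else crop(s,205,85,345,235,4,"pics/c3.png")
crop(s,100,215,240,325,5,"pics/c4.png")
for uv in [(169,233),(247,222)]: print(ray("top",uv,0.09))
print(ray("top",(215,231),.044),ray("top",(230,170),.17), ray("top",(380,182),.12),ray("top",(275,207),.09),ray("top",(142,243),.09))
for n in("top","scene"):
    m=camera_model(n);print(-cv2.Rodrigues(m["rvec"])[0].T@m["tvec"])
E
```

```text
[0.43936735 0.32983351 0.09      ]
[0.46748134 0.09868605 0.09      ]
[0.44523491 0.19845974 0.044     ] [0.60933467 0.14241569 0.17      ] [ 0.57486779 -0.29342707  0.12      ] [0.5105565  0.01456308 0.09      ] [0.41152009 0.40912518 0.09      ]
[0.37472187 0.06644751 1.3204542 ]
[ 1.01797536 -0.25523597  0.98258313]
```

View pics/c1.png

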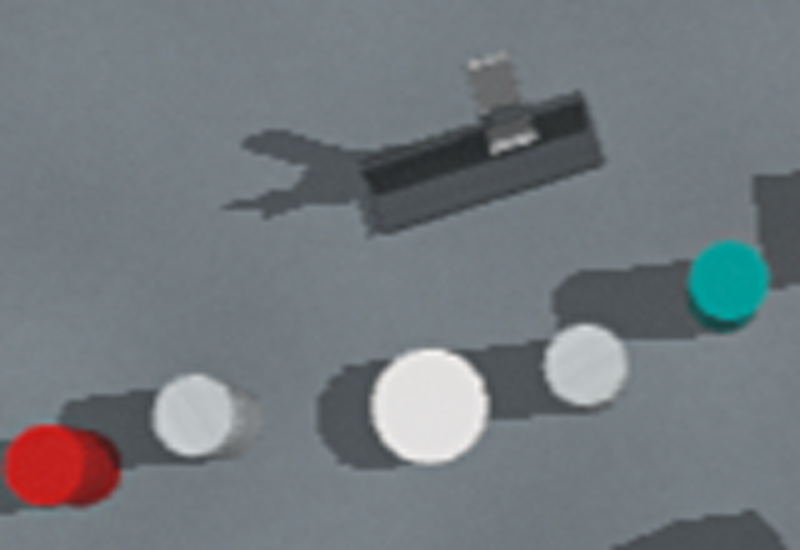

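View pics/c2.png

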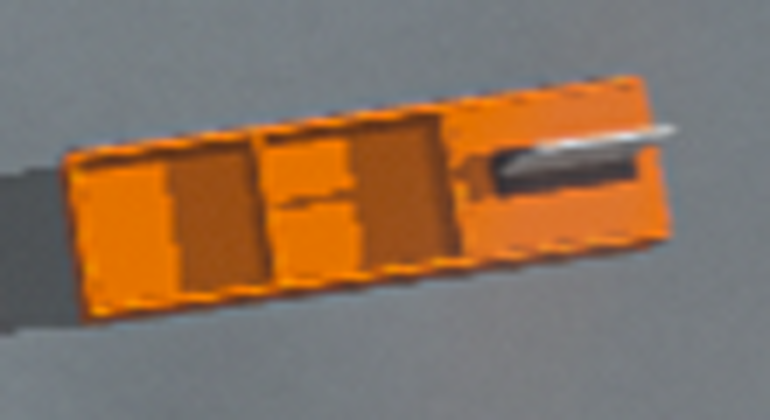

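View pics/c3.png

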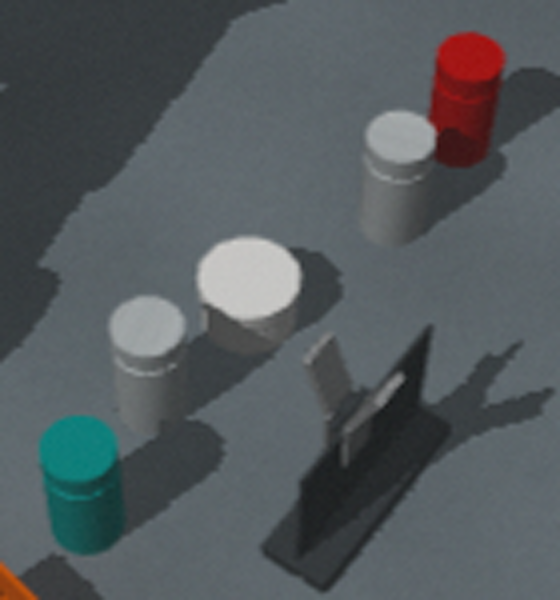

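View pics/c4.png

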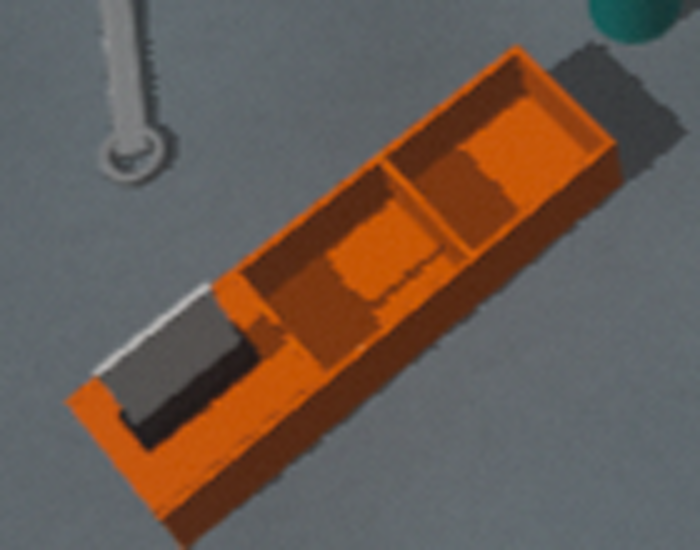

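```bash
cat > fit.py <<'E'
from h import *
from scipy.optimize import least_squares
def un(pts,k,off): return (np.array(pts,float)+.5)/k-.5+np.array(off)
c1=lambda p:un(p,5,(130,150)); c2=lambda p:un(p,7,(285,160)); c3=lambda p:un(p,4,(205,85)); c4=lambda p:un(p,5,(100,215))
def fit(obs,x0,yaw=True):
    def W(x,P):
        P=np.atleast_2d(np.array(P,float)); r=R.from_euler('z',x[2] if yaw else 0).as_matrix()
        return P@r.T+np.array([x[0],x[1],0])
    f=lambda x:np.concatenate([(proj(c,W(x,P))-u).ravel() for c,P,u in obs])
    s=least_squares(f,x0,loss='soft_l1'); print(np.round(s.x,4),'yaw',np.degrees(s.x[2]) if yaw else '','\n res',np.round(s.fun.reshape(-1,2),1).tolist()); return s.x
hx,hy=.037,.13
C=[[-hx,hy,.045],[hx,hy,.045],[hx,-hy,.045],[-hx,-hy,.045]]
print('crate');
cr=fit([('top',[C[1],C[0],C[3],C[2]],c2([(65,152),(85,322),(668,240),(640,77)])),
 ('scene',[C[0],C[1],C[2],C[3]],c4([(518,47),(618,148),(163,518),(67,402)]))],[.55,-.2,0])
F=[[-.025,.075,.014],[-.025,-.075,.014],[.025,-.075,.014],[.025,.075,.014]]
print('rail')
ra=fit([('top',F[:3],c1([(372,235),(605,158),(583,92)])),('scene',F[1:4],c3([(263,548),(323,590),(450,430)])),
 ('scene',[[0,.07,.11],[0,-.07,.11]],c3([(432,327),(301,482)]))],[.6,.14,0])
for n,a,b in (('far',(195,415),(400,137)),('near',(586,365),(147,325))):
    fit([('top',[[0,0,.09]],c1([a])),('scene',[[0,0,.09]],c3([b]))],[.45,.2],False)
fit([('top',[[0,0,.044]],c1([(430,405)])),('scene',[[0,0,.044]],c3([(249,280)]))],[.45,.2],False)
fit([('top',[[0,0,.09]],c1([(729,282)])),('scene',[[0,0,.09]],c3([(79,448)]))],[.45,.2],False)
r=lambda x,P:R.from_euler('z',x[2]).as_matrix()@np.array(P)+np.array([x[0],x[1],0])
for n,y in(('cell1',.086),('cell2',.002),('card',-.086)): print(n,r(cr,[0,y,0]))
# clip: lever tops
for uv in [(490,62),(512,143)]: print('lever top',ray('top',c1([uv])[0],.17))
for uv in [(325,345),(393,387)]: print('lever scene',ray('scene',c3([uv])[0],.17))
E
python3 fit.py
```

```text
crate
[ 0.5738 -0.1808  0.1129] yaw 6.466100330916499 
 res [[-0.2, -0.3], [0.4, -1.2], [0.2, -0.5], [-0.0, -0.4], [0.1, -0.8], [0.0, -1.2], [-0.5, 0.3], [-0.3, -0.6]]
rail
[0.6052 0.1659 0.2852] yaw 16.338238298091188 
 res [[1.7, -1.1], [0.1, 0.3], [-0.1, -1.1], [-1.0, -0.4], [0.2, -0.4], [0.8, -1.0], [-0.2, -0.1], [0.1, 0.1]]
[0.4409 0.3318] yaw  
 res [[-0.3, -0.1], [-0.3, 0.1]]
[0.4658 0.1006] yaw  
 res [[-0.5, -0.0], [-0.3, 0.2]]
[0.4474 0.1971] yaw  
 res [[-0.2, -0.3], [-0.3, -0.2]]
[0.5147 0.0144] yaw  
 res [[-0.4, -0.4], [-0.4, -0.1]]
cell1 [ 0.56413834 -0.09535783  0.        ]
cell2 [ 0.57359803 -0.17882348  0.        ]
card [ 0.58350818 -0.26626368  0.        ]
lever top [0.63261252 0.14902137 0.17      ]
lever top [0.58565212 0.13698519 0.17      ]
lever scene [0.58828208 0.14250994 0.17      ]
lever scene [0.6340182  0.15466672 0.17      ]
```

```bash
cat > go.py <<'E'
from h import *
import sys
def go(x,y,z,yaw):
    s=get_state(); p=s["tcp_pos"]; M=R.from_euler('xyz',s["eef_rot"],degrees=True).as_matrix()
    Y=M[:,1]; cur=np.degrees(np.arctan2(Y[1],Y[0]))
    turn=(yaw-cur+90)%180-90   # about world z ; tool x points down => tool turn = -turn
    d=M.T@(np.array([x,y,z])-p)
    print('t',s["time_s"],'tcp',np.round(p,4),'X',np.round(M[:,0],3),'yawY',round(cur,2),'w',round(s["gripper_width"],4),'F',np.round(s["contact_force"],1))
    print('shift units (tool now)',np.round(d/.02,2),'turn units',round(-turn/6,2),'q6',round(s["joints"][5],1))
    # shift if turned first
    M2=M@R.from_euler('x',-turn,degrees=True).as_matrix()
    print('shift units (after turn)',np.round(M2.T@(np.array([x,y,z])-p)/.02,2))
go(*map(float,sys.argv[1:]))
E
python3 go.py 0.4658 0.1006 0.16 6.5; python3 go.py 0.48 -0.25 0.22 6.5
```

```text
t 0.15 tcp [ 0.1674 -0.6536  0.2448] X [-0.     0.001 -1.   ] yawY 104.36 w 0.0877 F [ 0.6  0.7 -0.9]
shift units (tool now) [ 4.28 32.82 23.81] turn units -13.69 q6 -16.5
shift units (after turn) [  4.28 -19.09  35.77]
t 0.15 tcp [ 0.1674 -0.6536  0.2448] X [-0.     0.001 -1.   ] yawY 104.36 w 0.0877 F [ 0.6  0.7 -0.9]
shift units (tool now) [ 1.26 15.67 20.15] turn units -13.69 q6 -16.5
shift units (after turn) [  1.26 -17.81  18.28]
```

Request:
step_arm([
  [[0, 0, 0], -1],
  [[0, 0, 0], -1],
  [[0, 0, 0], -1],
  [[0, 0, 0], -1],
  [[0, 0, 0], -1],
  [[0, 0, 0], -1],
  [[0, 0, 0], -1],
  [[0, 0, 0], -1],
  [[0, 0, 0], -1],
  [[0, 0, 0], -1],
  [[0, 0, 0], -1],
  [[0, 0, 0], -1],
  [[0, 0, 0], -1],
  [[0, 0, 0], -0.69],
], fingers=0, grip_force=20)

```text
time_s: 1.32
tcp_pos: [0.1675, -0.6537, 0.2452]
eef_rot: [10.5, 90.0, 107.3]
contact_force: [-0.1, -0.2, -0.5]
gripper_width: 0.0879
```

Request:
step_arm([
  [[0, -0.5, 0.5], 0],
  [[0, -0.9, 0.9], 0],
  [[0, -0.9, 0.9], 0],
  [[0, -0.9, 0.9], 0],
  [[0, -0.9, 0.9], 0],
  [[0, -0.9, 0.9], 0],
  [[0, -0.9, 0.9], 0],
  [[0, -0.9, 0.9], 0],
  [[0, -0.9, 0.9], 0],
  [[0, -0.9, 0.9], 0],
  [[0, -0.9, 0.9], 0],
  [[0, -0.9, 0.9], 0],
  [[0, -0.9, 0.9], 0],
  [[0, -0.9, 0.9], 0],
  [[0, -0.9, 0.9], 0],
  [[0, -0.9, 0.9], 0],
  [[0, -0.9, 0.9], 0],
  [[0, -0.9, 0.9], 0],
  [[0, -0.9, 0.9], 0],
  [[0, -0.9, 0.9], 0],
])

```text
time_s: 2.98
tcp_pos: [0.4777, -0.2626, 0.2455]
eef_rot: [-29.0, 90.0, 67.4]
contact_force: [0.9, -0.5, 0.6]
gripper_width: 0.0875
```

```bash
python3 go.py 0.4658 0.1006 0.16 6.5
```

```text
t 2.9833 tcp [ 0.4777 -0.2626  0.2455] X [ 0.  0. -1.] yawY -173.57 w 0.0875 F [ 0.9 -0.5  0.6]
shift units (tool now) [ 4.28 -1.44 18.11] turn units -0.01 q6 14.6
shift units (after turn) [ 4.28 -1.46 18.11]
```

Request:
step_arm([
  [[0.1, -0.07, 0.9], 0],
  [[0.2, -0.07, 0.9], 0],
  [[0.2, -0.07, 0.9], 0],
  [[0.2, -0.07, 0.9], 0],
  [[0.2, -0.07, 0.9], 0],
  [[0.2, -0.07, 0.9], 0],
  [[0.2, -0.07, 0.9], 0],
  [[0.2, -0.07, 0.9], 0],
  [[0.2, -0.07, 0.9], 0],
  [[0.2, -0.07, 0.9], 0],
  [[0.2, -0.07, 0.9], 0],
  [[0.2, -0.07, 0.9], 0],
  [[0.2, -0.07, 0.9], 0],
  [[0.2, -0.07, 0.9], 0],
  [[0.2, -0.07, 0.9], 0],
  [[0.2, -0.07, 0.9], 0],
  [[0.2, -0.07, 0.9], 0],
  [[0.2, -0.07, 0.9], 0],
  [[0.2, -0.07, 0.9], 0],
  [[0.2, -0.07, 0.9], 0],
])

```text
time_s: 4.65
tcp_pos: [0.4637, 0.0976, 0.1673]
eef_rot: [2.6, 90.0, 99.1]
contact_force: [-0.9, -0.4, -0.2]
gripper_width: 0.0876
```

```bash
python3 go.py 0.4658 0.1006 0.07 6.5
python3 - <<'E'
from h import *
m=camera_model("wrist")
w=capture("wrist"); cv2.imwrite("pics/w1.png",w)
print(proj("wrist",[[.4658,.1006,.09],[.4658+.024,.1006,.09]],m))
E
```

```text
t 4.65 tcp [0.4637 0.0976 0.1673] X [-0.  0. -1.] yawY -173.57 w 0.0876 F [-0.9 -0.4 -0.2]
shift units (tool now) [ 4.87 -0.12  0.13] turn units -0.01 q6 -29.3
shift units (after turn) [ 4.87 -0.12  0.13]
[[248.78832699 205.85610162]
 [220.36297106 202.81151283]]
```

View pics/w1.png

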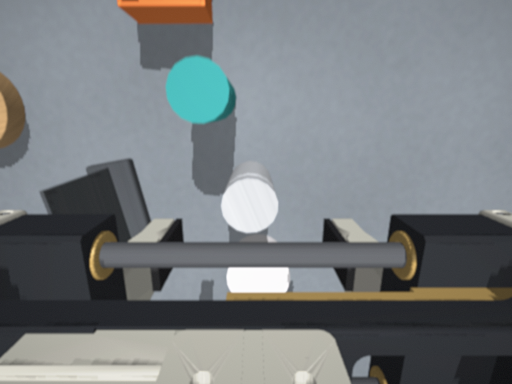

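The picture confirms it: the plain tin's lid is at (249,205), predicted (249,206); the turquoise one is at (200,90), clear of the fingers.

Request:
step_arm([
  [[0.4, -0.12, 0.13], 0],
  [[0.7, 0, 0], 0],
  [[0.8, 0, 0], 0],
  [[0.8, 0, 0], 0],
  [[0.8, 0, 0], 0],
  [[0.8, 0, 0], 0],
  [[0.5, 0, 0], 0],
  [[0, 0, 0], 0],
])

```text
time_s: 5.37
tcp_pos: [0.4648, 0.0983, 0.0692]
eef_rot: [113.4, 89.8, -150.2]
contact_force: [-1.1, -0.6, -0.0]
gripper_width: 0.0874
```

Request:
step_arm([
  [[0, 0, 0], 0],
  [[0, 0, 0], 0],
  [[0, 0, 0], 0],
  [[0, 0, 0], 0],
  [[0, 0, 0], 0],
  [[0, 0, 0], 0],
  [[0, 0, 0], 0],
  [[0, 0, 0], 0],
], fingers=1, grip_force=20)

```text
time_s: 6.03
tcp_pos: [0.4665, 0.0996, 0.0718]
eef_rot: [-68.3, 90.0, 28.2]
contact_force: [-0.5, -0.6, 2.7]
gripper_width: 0.0476
```

```bash
python3 go.py 0.5736 -0.1788 0.2 6.5
```

```text
t 6.0333 tcp [0.4665 0.0996 0.0718] X [ 0.  0. -1.] yawY -173.48 w 0.0476 F [-0.5 -0.6  2.7]
shift units (tool now) [ -6.41  -3.74 -14.43] turn units 0.0 q6 -29.2
shift units (after turn) [ -6.41  -3.75 -14.43]
```

Request:
step_arm([
  [[-0.4, 0, 0], 0],
  [[-0.8, 0, 0], 0],
  [[-1, 0, 0], 0],
  [[-1, 0, 0], 0],
  [[-1, -0.2, -0.4], 0],
  [[-1, -0.25, -0.9], 0],
  [[-0.8, -0.25, -1], 0],
  [[-0.4, -0.25, -1], 0],
  [[0, -0.25, -1], 0],
  [[0, -0.25, -1], 0],
  [[0, -0.25, -1], 0],
  [[0, -0.25, -1], 0],
  [[0, -0.25, -1], 0],
  [[0, -0.25, -1], 0],
  [[0, -0.25, -1], 0],
  [[0, -0.25, -1], 0],
  [[0, -0.25, -1], 0],
  [[0, -0.3, -1], 0],
  [[0, -0.3, -0.7], 0],
  [[0, -0.3, -0.4], 0],
])

```text
time_s: 7.7
tcp_pos: [0.5807, -0.1788, 0.1995]
eef_rot: [82.0, 90.0, 178.5]
contact_force: [-0.3, 0.4, -1.8]
gripper_width: 0.0477
```

Request:
step_arm([
  [[0, 0, 0], 0],
  [[0, 0, 0], 0],
  [[0, 0, 0], 0],
  [[0, 0, 0], 0],
])

```text
time_s: 8.03
tcp_pos: [0.5803, -0.1766, 0.1997]
eef_rot: [20.8, 90.0, 117.4]
contact_force: [-0.4, 0.2, -1.4]
gripper_width: 0.0471
```

```bash
python3 go.py 0.5736 -0.1788 0.075 6.5;  python3 - <<'E'
from h import *
t=capture("top"); s=capture("scene")
cv2.imwrite("pics/t2.png",t);cv2.imwrite("pics/s2.png",s)
a=cv2.resize(t[130:260,230:400],None,fx=3,fy=3,interpolation=2); b=cv2.resize(s[180:330,90:260],None,fx=3,fy=3,interpolation=2)
c=np.zeros((450,1020,3),np.uint8); c[:390,:510]=a; c[:,510:]=b; cv2.imwrite("pics/ts2.png",cv2.resize(c,None,fx=.78,fy=.78))
E
```

```text
t 8.0333 tcp [ 0.5803 -0.1766  0.1997] X [-0.  0. -1.] yawY -173.45 w 0.0471 F [-0.4  0.2 -1.4]
shift units (tool now) [ 6.23  0.34 -0.07] turn units 0.01 q6 5.1
shift units (after turn) [ 6.23  0.34 -0.07]
```

View pics/ts2.png

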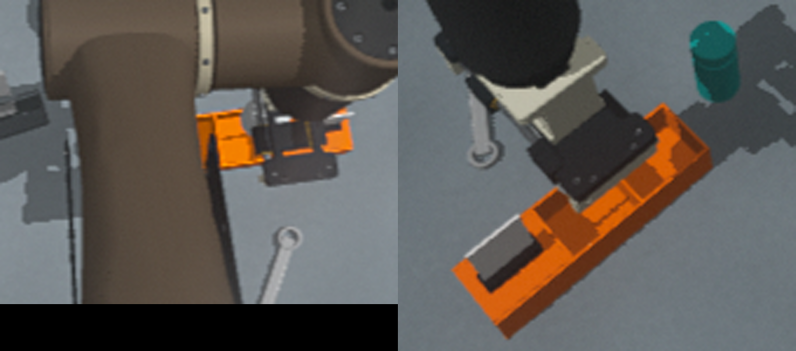

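Request:
step_arm([
  [[0.3, 0.34, -0.07], 0],
  [[0.8, 0, 0], 0],
  [[0.9, 0, 0], 0],
  [[0.9, 0, 0], 0],
  [[0.9, 0, 0], 0],
  [[0.9, 0, 0], 0],
  [[0.6, 0, 0], 0],
  [[0.4, 0, 0], 0],
  [[0.2, 0, 0], 0],
  [[0.1, 0, 0], 0],
  [[0.05, 0, 0], 0],
  [[0, 0, 0], 0],
  [[0, 0, 0], 0],
])

```text
time_s: 9.22
tcp_pos: [0.5744, -0.1795, 0.0793]
eef_rot: [-99.0, 89.9, -2.5]
contact_force: [-0.4, -0.8, -2.3]
gripper_width: 0.0477
```

```bash
python3 go.py 0.5736 -0.1788 0.0755 6.5
```

```text
t 9.2167 tcp [ 0.5744 -0.1795  0.0793] X [ 0.001 -0.    -1.   ] yawY -173.48 w 0.0477 F [-0.4 -0.8 -2.3]
shift units (tool now) [0.19 0.03 0.04] turn units 0.0 q6 5.3
shift units (after turn) [0.19 0.03 0.04]
```

Request:
step_arm([
  [[0.1, 0, 0], 0],
  [[0.08, 0, 0], 0],
  [[0, 0, 0], 0],
  [[0, 0, 0], 0],
])

```text
time_s: 9.55
tcp_pos: [0.5745, -0.1796, 0.0768]
eef_rot: [-112.8, 89.9, -16.3]
contact_force: [-4.4, 1.8, 10.4]
gripper_width: 0.0476
```

```bash
python3 go.py 0.5736 -0.1788 0.0755 6.5
```

```text
t 9.55 tcp [ 0.5745 -0.1796  0.0768] X [ 0.002 -0.001 -1.   ] yawY -173.45 w 0.0476 F [-4.4  1.8 10.4]
shift units (tool now) [0.06 0.04 0.05] turn units 0.01 q6 5.3
shift units (after turn) [0.06 0.04 0.05]
```

Request:
step_arm([
  [[0, 0, 0], 0],
  [[0, 0, 0], 0],
  [[0, 0, 0], 0],
  [[0, 0, 0], 0],
  [[0, 0, 0], 0],
  [[0, 0, 0], 0],
], fingers=0)

```text
time_s: 10.05
tcp_pos: [0.5739, -0.1795, 0.0748]
eef_rot: [84.8, 90.0, -178.7]
contact_force: [-1.3, 0.3, -0.0]
gripper_width: 0.0824
```

Request:
step_arm([
  [[-0.3, 0, 0], 0],
  [[-0.7, 0, 0], 0],
  [[-1, 0, 0], 0],
  [[-1, 0, 0], 0],
  [[-1, 0, 0], 0],
  [[-1, 0, 0], 0],
  [[-1, 0, 0], 0],
  [[-0.2, 0, 0], 0],
  [[0, 0, 0], 0],
])

```text
time_s: 10.8
tcp_pos: [0.5749, -0.1796, 0.2013]
eef_rot: [-100.3, 89.8, -3.8]
contact_force: [-0.1, -0.1, 0.4]
gripper_width: 0.0874
```

```bash
python3 go.py 0.4409 0.3318 0.2 6.5;  python3 - <<'E'
from h import *
m=camera_model("wrist"); cv2.imwrite("pics/w3.png",capture("wrist")); print(proj("wrist",[[.5736,-.1788,.095]],m))
E
```

```text
t 10.8 tcp [ 0.5749 -0.1796  0.2013] X [ 0.004 -0.    -1.   ] yawY -173.48 w 0.0874 F [-0.1 -0.1  0.4]
shift units (tool now) [ 0.03  3.75 26.17] turn units 0.0 q6 5.3
shift units (after turn) [ 0.03  3.76 26.17]
[[253.45351885 194.40630853]]
```

View pics/w3.png

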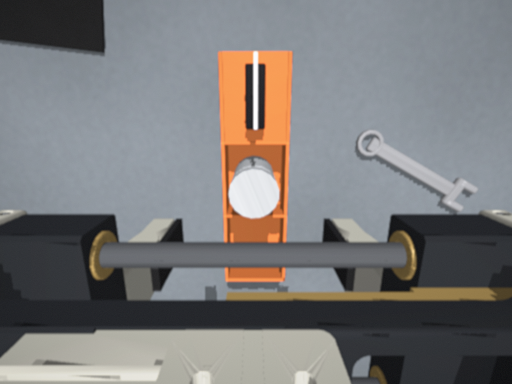

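The first tin stands upright in the middle cell, with its lid at (254,190). Next is the far tin.

Request:
step_arm([
  [[0, 0.1, 0.4], 0],
  [[0, 0.13, 0.8], 0],
  [[0, 0.14, 1], 0],
  [[0, 0.14, 1], 0],
  [[0, 0.14, 1], 0],
  [[0, 0.14, 1], 0],
  [[0, 0.14, 1], 0],
  [[0, 0.14, 1], 0],
  [[0, 0.14, 1], 0],
  [[0, 0.14, 1], 0],
  [[0, 0.14, 1], 0],
  [[0, 0.14, 1], 0],
  [[0, 0.14, 1], 0],
  [[0, 0.14, 1], 0],
  [[0, 0.14, 1], 0],
  [[0, 0.14, 1], 0],
  [[0, 0.14, 1], 0],
  [[0, 0.14, 1], 0],
  [[0, 0.14, 1], 0],
  [[0, 0.14, 1], 0],
])

```text
time_s: 12.52
tcp_pos: [0.4744, 0.1965, 0.1977]
eef_rot: [119.9, 89.9, -143.6]
contact_force: [-0.4, 0.6, -0.2]
gripper_width: 0.0874
```

Request:
step_arm([
  [[0, 0.14, 1], 0],
  [[0, 0.14, 1], 0],
  [[0, 0.14, 1], 0],
  [[0, 0.14, 1], 0],
  [[0, 0.14, 1], 0],
  [[0, 0.14, 1], 0],
  [[0, 0.14, 0.7], 0],
  [[0, 0, 0.3], 0],
  [[0, 0, 0], 0],
  [[0, 0, 0], 0],
  [[0, 0, 0], 0],
])

```text
time_s: 13.43
tcp_pos: [0.4403, 0.3318, 0.1987]
eef_rot: [135.4, 90.0, -128.1]
contact_force: [0.1, 0.2, 0.7]
gripper_width: 0.0881
```

```bash
python3 go.py 0.4409 0.3318 0.07 6.5;  python3 - <<'E'
from h import *
m=camera_model("wrist"); cv2.imwrite("pics/w4.png",capture("wrist")); print(proj("wrist",[[.4409,.3318,.09]],m))
E
```

```text
t 13.4333 tcp [0.4403 0.3318 0.1987] X [-0.    -0.001 -1.   ] yawY -173.51 w 0.0881 F [0.1 0.2 0.7]
shift units (tool now) [ 6.43 -0.03  0.  ] turn units -0.0 q6 -50.9
shift units (after turn) [ 6.43 -0.03  0.  ]
[[251.11552685 192.59987753]]
```

View pics/w4.png

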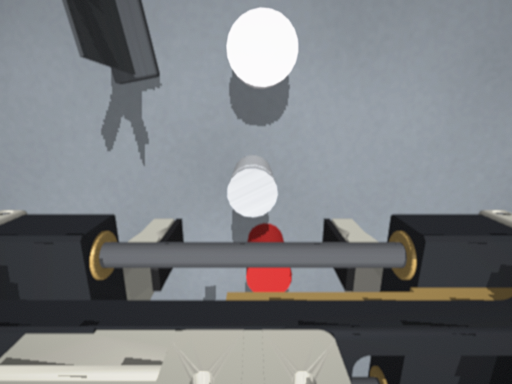

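The plain tin's lid is at (252,191), predicted (251,193). The red one is behind it and will not be touched.

Request:
step_arm([
  [[0.3, 0, 0], 0],
  [[0.8, 0, 0], 0],
  [[0.9, 0, 0], 0],
  [[0.9, 0, 0], 0],
  [[0.9, 0, 0], 0],
  [[0.9, 0, 0], 0],
  [[0.8, 0, 0], 0],
  [[0.5, 0, 0], 0],
  [[0.4, 0, 0], 0],
  [[0, 0, 0], 0],
  [[0, 0, 0], 0],
])

```text
time_s: 14.4
tcp_pos: [0.4406, 0.3325, 0.071]
eef_rot: [174.4, 90.0, -89.1]
contact_force: [-0.2, -1.4, 0.9]
gripper_width: 0.0877
```

Request:
step_arm([
  [[0, 0, 0], 0],
  [[0, 0, 0], 0],
  [[0, 0, 0], 0],
  [[0, 0, 0], 0],
  [[0, 0, 0], 0],
  [[0, 0, 0], 0],
  [[0, 0, 0], 0],
  [[0, 0, 0], 0],
], fingers=1, grip_force=20)

```text
time_s: 15.07
tcp_pos: [0.4405, 0.3327, 0.0711]
eef_rot: [-51.4, 90.0, 45.1]
contact_force: [-0.3, 0.5, 1.7]
gripper_width: 0.0476
```

```bash
python3 go.py 0.5641 -0.0954 0.2 6.5
```

```text
t 15.0667 tcp [0.4405 0.3327 0.0711] X [ 0.  0. -1.] yawY -173.49 w 0.0476 F [-0.3  0.5  1.7]
shift units (tool now) [ -6.45  -3.71 -21.97] turn units 0.0 q6 -50.9
shift units (after turn) [ -6.45  -3.72 -21.97]
```

Request:
step_arm([
  [[-0.4, 0, 0], 0],
  [[-0.8, 0, 0], 0],
  [[-1, 0, 0], 0],
  [[-1, 0, 0], 0],
  [[-1, 0, -0.4], 0],
  [[-1, -0.1, -0.8], 0],
  [[-0.8, -0.16, -1], 0],
  [[-0.4, -0.16, -1], 0],
  [[0, -0.16, -1], 0],
  [[0, -0.16, -1], 0],
  [[0, -0.16, -1], 0],
  [[0, -0.16, -1], 0],
  [[0, -0.16, -1], 0],
  [[0, -0.16, -1], 0],
  [[0, -0.16, -1], 0],
  [[0, -0.16, -1], 0],
  [[0, -0.16, -1], 0],
  [[0, -0.16, -1], 0],
  [[0, -0.16, -1], 0],
  [[0, -0.16, -1], 0],
])

```text
time_s: 16.73
tcp_pos: [0.5211, 0.0348, 0.1992]
eef_rot: [75.7, 90.0, 172.2]
contact_force: [1.1, -0.0, -1.3]
gripper_width: 0.0474
```

Request:
step_arm([
  [[0, -0.16, -1], 0],
  [[0, -0.16, -1], 0],
  [[0, -0.2, -1], 0],
  [[0, -0.2, -1], 0],
  [[0, -0.2, -1], 0],
  [[0, -0.2, -1], 0],
  [[0, -0.2, -0.6], 0],
  [[0, 0, -0.2], 0],
  [[0, 0, 0], 0],
  [[0, 0, 0], 0],
  [[0, 0, 0], 0],
  [[0, 0, 0], 0],
])

```text
time_s: 17.73
tcp_pos: [0.5629, -0.0955, 0.1991]
eef_rot: [-37.4, 90.0, 59.1]
contact_force: [-0.0, 1.1, -1.1]
gripper_width: 0.048
```

```bash
python3 go.py 0.5641 -0.0954 0.08 6.5
```

```text
t 17.7333 tcp [ 0.5629 -0.0955  0.1991] X [ 0.  0. -1.] yawY -173.44 w 0.048 F [-0.   1.1 -1.1]
shift units (tool now) [ 5.96 -0.06 -0.01] turn units 0.01 q6 -3.4
shift units (after turn) [ 5.96 -0.06 -0.01]
```

Request:
step_arm([
  [[0.3, -0.06, 0], 0],
  [[0.8, 0, 0], 0],
  [[0.9, 0, 0], 0],
  [[0.9, 0, 0], 0],
  [[0.9, 0, 0], 0],
  [[0.9, 0, 0], 0],
  [[0.6, 0, 0], 0],
  [[0.4, 0, 0], 0],
  [[0.2, 0, 0], 0],
  [[0.1, 0, 0], 0],
  [[0.05, 0, 0], 0],
  [[0.05, 0, 0], 0],
  [[0.05, 0, 0], 0],
  [[0, 0, 0], 0],
  [[0, 0, 0], 0],
])

```text
time_s: 18.98
tcp_pos: [0.5644, -0.0961, 0.0764]
eef_rot: [-88.2, 90.0, 8.3]
contact_force: [0.3, -0.4, -2.4]
gripper_width: 0.0478
```

```bash
python3 go.py 0.5641 -0.0954 0.076 6.5
```

```text
t 18.9833 tcp [ 0.5644 -0.0961  0.0764] X [ 0.001  0.    -1.   ] yawY -173.49 w 0.0478 F [ 0.3 -0.4 -2.4]
shift units (tool now) [0.02 0.01 0.04] turn units 0.0 q6 -3.4
shift units (after turn) [0.02 0.01 0.04]
```

Not yet touching, so I'll ease it down a little more.

Request:
step_arm([
  [[0.05, 0, 0], 0],
  [[0.03, 0, 0], 0],
  [[0, 0, 0], 0],
  [[0, 0, 0], 0],
])

```text
time_s: 19.32
tcp_pos: [0.5647, -0.0962, 0.076]
eef_rot: [-109.1, 89.9, -12.5]
contact_force: [-3.7, 1.6, 9.8]
gripper_width: 0.0477
```

Request:
step_arm([
  [[0, 0, 0], 0],
  [[0, 0, 0], 0],
  [[0, 0, 0], 0],
  [[0, 0, 0], 0],
  [[0, 0, 0], 0],
  [[0, 0, 0], 0],
  [[0, 0, 0], 0],
], fingers=0)

```text
time_s: 19.9
tcp_pos: [0.5642, -0.0961, 0.0743]
eef_rot: [97.2, 90.0, -166.3]
contact_force: [-1.1, -1.0, -0.5]
gripper_width: 0.0859
```

Request:
step_arm([
  [[-0.3, 0, 0], 0],
  [[-0.7, 0, 0], 0],
  [[-1, 0, 0], 0],
  [[-1, 0, 0], 0],
  [[-1, 0, 0], 0],
  [[-1, 0, 0], 0],
  [[-1, 0, 0], 0],
  [[-1, 0, 0], 0],
  [[-1, 0, 0], 0],
  [[-1, 0, 0], 0],
  [[0, 0, 0], 0],
])

```text
time_s: 20.82
tcp_pos: [0.5661, -0.0963, 0.2594]
eef_rot: [-99.2, 89.6, -2.7]
contact_force: [0.7, 0.0, 0.9]
gripper_width: 0.0873
```

```bash
python3 go.py 0.6110 0.1460 0.25 16.3;  python3 - <<'E'
from h import *
cv2.imwrite("pics/w5.png",capture("wrist"))
E
```

```text
t 20.8167 tcp [ 0.5661 -0.0963  0.2594] X [ 0.007 -0.    -1.   ] yawY -173.46 w 0.0873 F [0.7 0.  0.9]
shift units (tool now) [ 0.48 -3.61 11.78] turn units -1.63 q6 -3.4
shift units (after turn) [ 0.48 -5.55 11.  ]
```

View pics/w5.png

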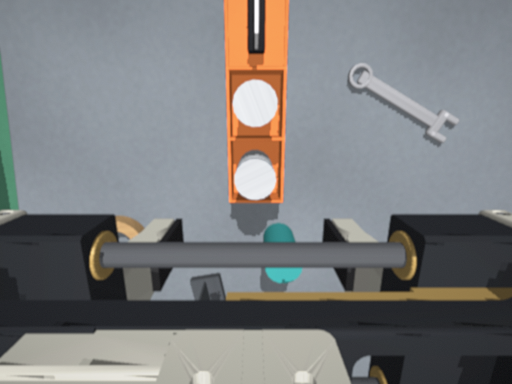

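Both tins stand upright in the cells, with lids at (255,103) and (256,177). Next is the clip: turn, move over it at about 0.28 m, and look.

Request:
step_arm([
  [[-0.2, 0, 0], -0.8],
  [[-0.3, 0, 0], -0.83],
  [[-0.3, -0.2, 0.4], 0],
  [[-0.2, -0.4, 0.8], 0],
  [[0, -0.5, 1], 0],
  [[0, -0.5, 1], 0],
  [[0, -0.5, 1], 0],
  [[0, -0.5, 1], 0],
  [[0, -0.5, 1], 0],
  [[0, -0.5, 1], 0],
  [[0, -0.5, 1], 0],
  [[0, -0.5, 1], 0],
  [[0, -0.5, 1], 0],
  [[0, -0.3, 0.6], 0],
  [[0, -0.1, 0.2], 0],
  [[0, 0, 0], 0],
  [[0, 0, 0], 0],
  [[0, 0, 0], 0],
])

```text
time_s: 22.37
tcp_pos: [0.6079, 0.1452, 0.2744]
eef_rot: [104.8, 90.0, -149.0]
contact_force: [-0.3, -0.2, -0.1]
gripper_width: 0.0874
```

```bash
python3 go.py 0.6110 0.1460 0.25 16.3;  python3 - <<'E'
from h import *
m=camera_model("wrist"); w=capture("wrist"); crop(w,150,80,350,230,4,"pics/w6.png")
M=cv2.Rodrigues(m["rvec"])[0]; print('cam',-M.T@m["tvec"])
c=np.array([.611,.146]);ex=np.array([.96,.281]);ey=np.array([-.281,.96])
P=[[*(c+a*ex+b*ey),.171] for a in(-.0275,.0275) for b in (-.013,.013)]+[[*c,.128]]
print((proj("wrist",P,m)-[150,80])*4)
E
```

```text
t 22.3667 tcp [0.6079 0.1452 0.2744] X [-0. -0. -1.] yawY -163.77 w 0.0874 F [-0.3 -0.2 -0.1]
shift units (tool now) [ 1.22 -0.16 -0.  ] turn units -0.01 q6 -15.1
shift units (after turn) [ 1.22 -0.16 -0.  ]
cam [0.62670221 0.07727684 0.41434348]
[[512.65600548 401.49031228]
 [510.11100086 508.84185735]
 [273.14057518 401.84843049]
 [276.97945029 509.16392589]
 [395.70754488 411.97067067]]
```

View pics/w6.png

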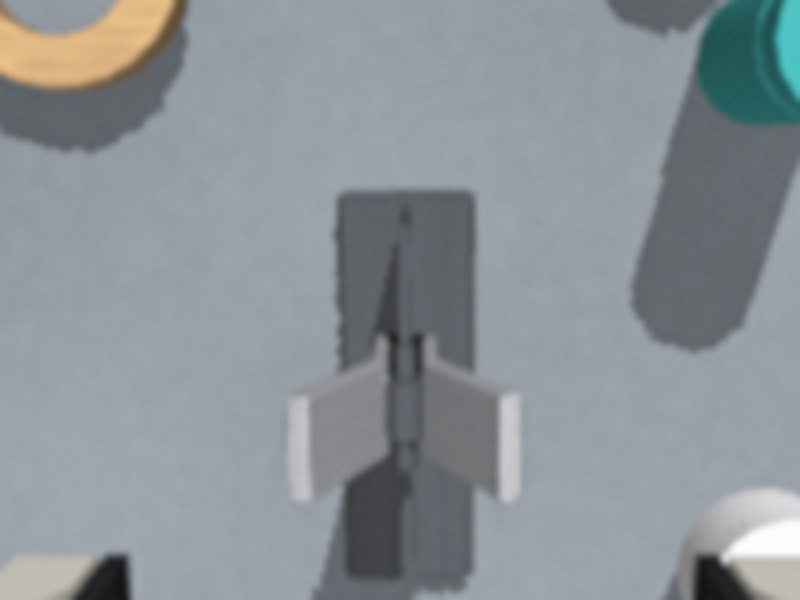

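The levers' tops span (288–521, 390–500) in the crop. The clip is centred at about (0.6096, 0.1432), yaw is aligned with the rail, and the finger clearance is about 16 mm each side. Going down.

Request:
step_arm([
  [[0.3, -0.05, -0.12], 0],
  [[0.6, 0, 0], 0],
  [[0.7, 0, 0], 0],
  [[0.7, 0, 0], 0],
  [[0.7, 0, 0], 0],
  [[0.7, 0, 0], 0],
  [[0.7, 0, 0], 0],
  [[0.6, 0, 0], 0],
  [[0.4, 0, 0], 0],
  [[0.3, 0, 0], 0],
  [[0, 0, 0], 0],
  [[0, 0, 0], 0],
  [[0, 0, 0], 0],
])

```text
time_s: 23.5
tcp_pos: [0.6102, 0.1441, 0.1611]
eef_rot: [-86.6, 89.9, 19.7]
contact_force: [-0.2, 0.6, -0.4]
gripper_width: 0.0877
```

```bash
python3 go.py 0.6096 0.1432 0.160 16.3;  python3 - <<'E'
from h import *
m=camera_model("wrist"); w=capture("wrist"); s=capture("scene")
crop(w,110,100,410,300,2.5,"pics/w7.png");crop(s,220,110,370,240,5,"pics/s7.png")
E
```

```text
t 23.5 tcp [0.6102 0.1441 0.1611] X [ 0.001  0.    -1.   ] yawY -163.7 w 0.0877 F [-0.2  0.6 -0.4]
shift units (tool now) [ 0.06  0.04 -0.03] turn units -0.0 q6 -14.8
shift units (after turn) [ 0.06  0.04 -0.03]
```

View pics/w7.png

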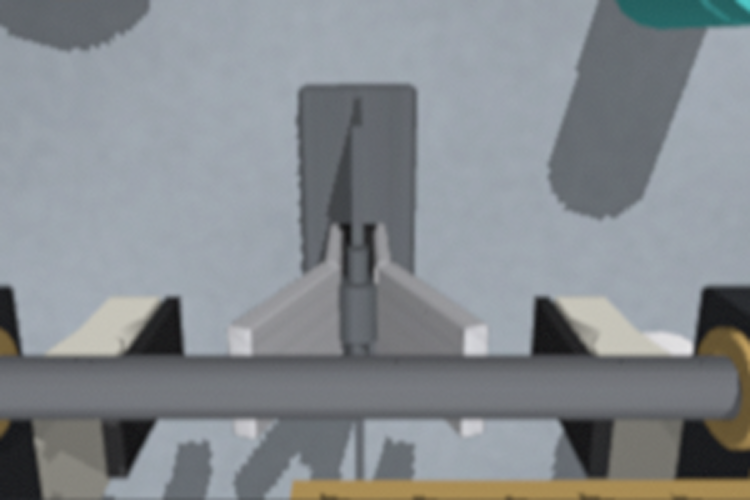

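View pics/s7.png

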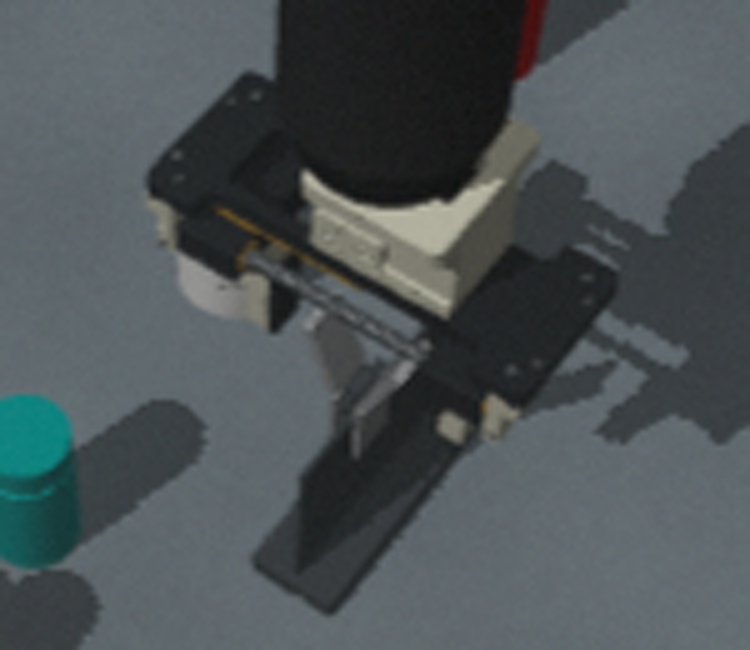

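Well centred: levers at 230–487 (mid 358), pads at 182–533 (mid 357.5). Squeezing.

Request:
step_arm([
  [[0, 0, 0], 0],
  [[0, 0, 0], 0],
  [[0, 0, 0], 0],
  [[0, 0, 0], 0],
  [[0, 0, 0], 0],
  [[0, 0, 0], 0],
  [[0, 0, 0], 0],
  [[0, 0, 0], 0],
  [[0, 0, 0], 0],
  [[0, 0, 0], 0],
  [[0, 0, 0], 0],
  [[0, 0, 0], 0],
], fingers=1, grip_force=35)

```text
time_s: 24.6
tcp_pos: [0.6097, 0.1439, 0.1603]
eef_rot: [92.8, 90.0, -160.9]
contact_force: [0.0, -0.5, -1.7]
gripper_width: 0.0186
```

```bash
python3 go.py 0.6096 0.1432 0.160 16.3;  python3 - <<'E'
from h import *
m=camera_model("wrist"); w=capture("wrist"); s=capture("scene")
crop(w,110,100,410,300,2.5,"pics/w8.png");crop(s,220,110,370,240,5,"pics/s8.png")
E
```

```text
t 24.6 tcp [0.6097 0.1439 0.1603] X [-0. -0. -1.] yawY -163.71 w 0.0186 F [ 0.  -0.5 -1.7]
shift units (tool now) [ 0.02  0.01 -0.03] turn units -0.0 q6 -14.8
shift units (after turn) [ 0.02  0.01 -0.03]
```

View pics/w8.png

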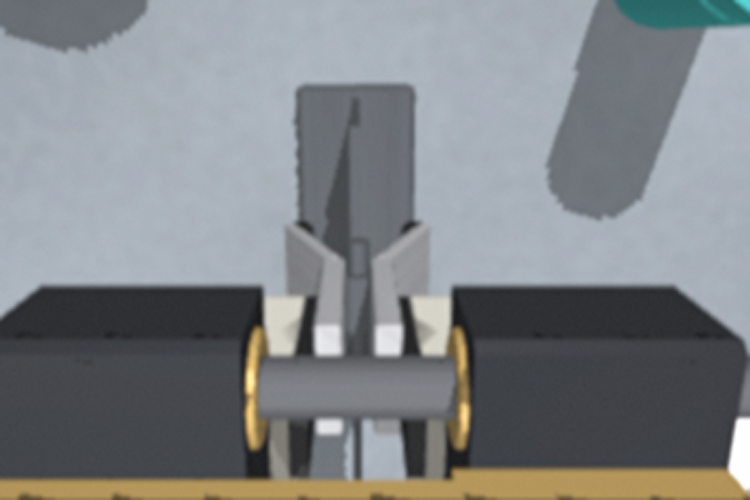

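View pics/s8.png

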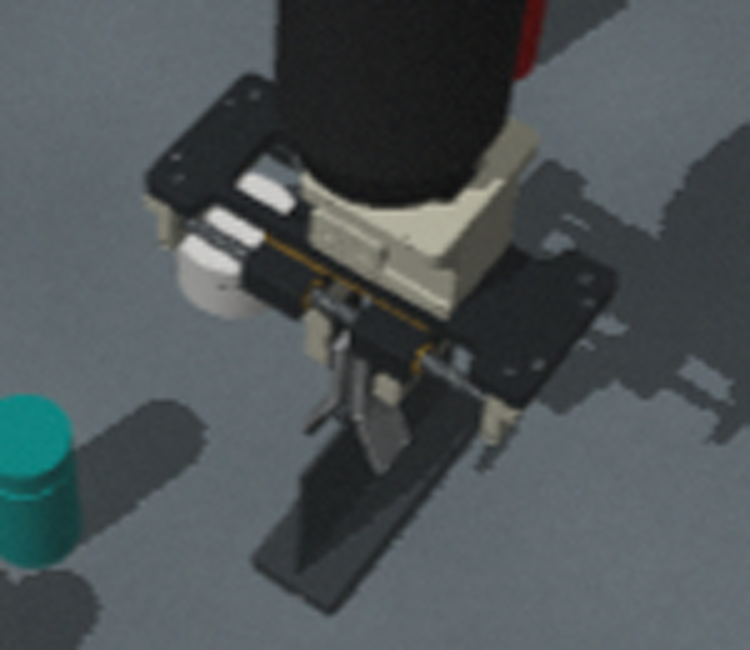

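The clip is fully squeezed (18.6 mm), with the jaws wide open astride the strip. Lifting.

Request:
step_arm([
  [[-0.1, 0, 0], 0],
  [[-0.3, 0, 0], 0],
  [[-0.5, 0, 0], 0],
  [[-0.5, 0, 0], 0],
  [[-0.6, 0, 0], 0],
  [[-0.6, 0, 0], 0],
  [[-0.6, 0, 0], 0],
  [[-0.6, 0, 0], 0],
  [[-0.6, 0, 0], 0],
  [[-0.4, 0, 0], 0],
  [[-0.2, 0, 0], 0],
  [[0, 0, 0], 0],
])

```text
time_s: 25.7
tcp_pos: [0.6101, 0.1441, 0.2617]
eef_rot: [-79.7, 89.9, 26.6]
contact_force: [0.5, -0.3, -1.2]
gripper_width: 0.0185
```

```bash
python3 go.py 0.5835 -0.2663 0.26 6.47;  python3 - <<'E'
from h import *
m=camera_model("wrist"); w=capture("wrist"); s=capture("scene")
crop(w,110,100,410,300,2.5,"pics/w9.png");crop(s,220,90,370,220,5,"pics/s9.png")
E
```

```text
t 25.7 tcp [0.6101 0.1441 0.2617] X [ 0.002  0.001 -1.   ] yawY -163.71 w 0.0185 F [ 0.5 -0.3 -1.2]
shift units (tool now) [  0.06   7.03 -19.32] turn units 1.64 q6 -14.8
shift units (after turn) [  0.06   3.63 -20.24]
```

View pics/w9.png

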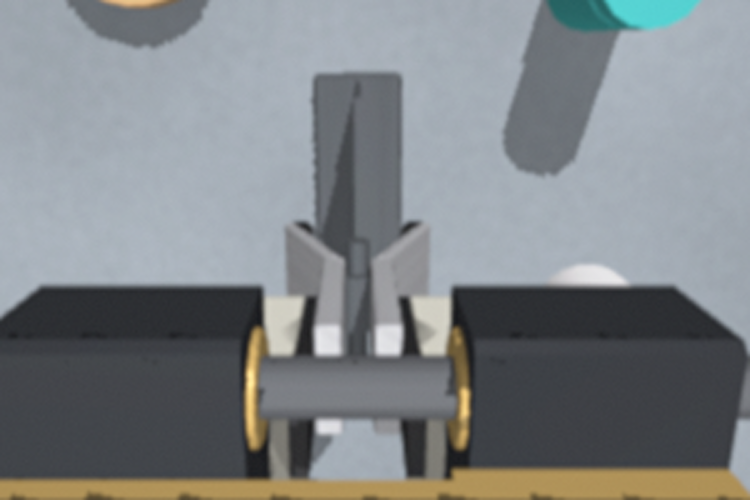

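View pics/s9.png

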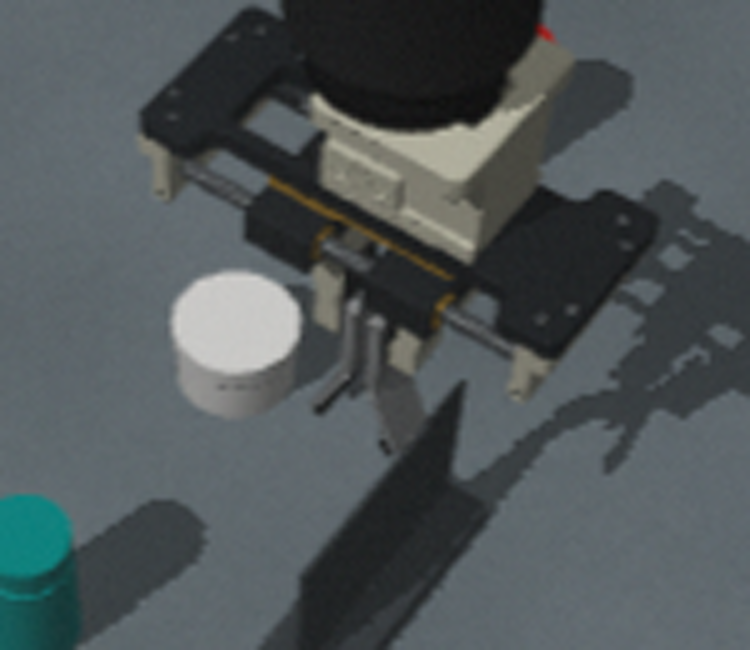

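The clip is off the rail and still fully open. Now over to the card.

Request:
step_arm([
  [[0, 0, 0], 0.8],
  [[0, 0, 0], 0.84],
  [[0, 0.06, -0.4], 0],
  [[0, 0.12, -0.7], 0],
  [[0, 0.18, -0.9], 0],
  [[0, 0.18, -0.9], 0],
  [[0, 0.18, -0.9], 0],
  [[0, 0.18, -0.9], 0],
  [[0, 0.18, -0.9], 0],
  [[0, 0.18, -0.9], 0],
  [[0, 0.18, -0.9], 0],
  [[0, 0.18, -0.9], 0],
  [[0, 0.18, -0.9], 0],
  [[0, 0.18, -0.9], 0],
  [[0, 0.18, -0.9], 0],
  [[0, 0.18, -0.9], 0],
  [[0, 0.18, -0.9], 0],
  [[0, 0.18, -0.9], 0],
  [[0, 0.18, -0.9], 0],
  [[0, 0.18, -0.9], 0],
])

```text
time_s: 27.47
tcp_pos: [0.5827, -0.173, 0.2601]
eef_rot: [86.3, 90.0, -177.1]
contact_force: [-0.3, -0.3, -1.5]
gripper_width: 0.0182
```

Request:
step_arm([
  [[0, 0.18, -0.9], 0],
  [[0, 0.18, -0.9], 0],
  [[0, 0.1, -0.9], 0],
  [[0, 0.1, -0.9], 0],
  [[0, 0, -0.6], 0],
  [[0, 0, -0.3], 0],
  [[0, 0, -0.1], 0],
  [[0, 0, 0], 0],
  [[0, 0, 0], 0],
  [[0, 0, 0], 0],
  [[0, 0, 0], 0],
])

```text
time_s: 28.38
tcp_pos: [0.5831, -0.2629, 0.2605]
eef_rot: [-83.8, 90.0, 12.8]
contact_force: [0.5, -0.7, -0.8]
gripper_width: 0.0186
```

```bash
python3 go.py 0.5835 -0.2663 0.169 6.47;  python3 - <<'E'
from h import *
m=camera_model("wrist"); w=capture("wrist"); s=capture("scene")
crop(w,150,60,350,210,4,"pics/w10.png");crop(s,90,160,240,290,5,"pics/s10.png")
c=np.array([.5835,-.2663]);ex=np.array([.9936,.1126]);ey=np.array([-.1126,.9936])
P=[[*(c+a*ex+b*ey),.12] for a in(-.0015,.0015) for b in (-.028,.028)]
print((proj("wrist",P,m)-[150,60])*4); print(camera_model("wrist")["tvec"])
E
```

```text
t 28.3833 tcp [ 0.5831 -0.2629  0.2605] X [ 0.  0. -1.] yawY -173.48 w 0.0186 F [ 0.5 -0.7 -0.8]
shift units (tool now) [ 4.58 -0.   -0.17] turn units 0.01 q6 13.3
shift units (after turn) [ 4.58 -0.   -0.17]
[[413.29209667 379.93610222]
 [412.98981063 585.67290807]
 [401.67405162 379.92598606]
 [401.95135702 585.66121304]]
[0.54907633 0.27862945 0.49047505]
```

View pics/w10.png

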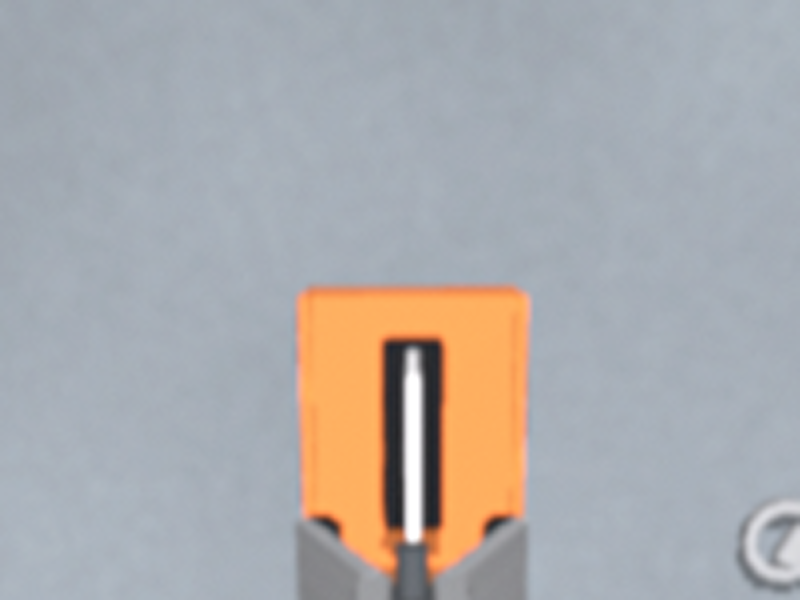

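View pics/s10.png

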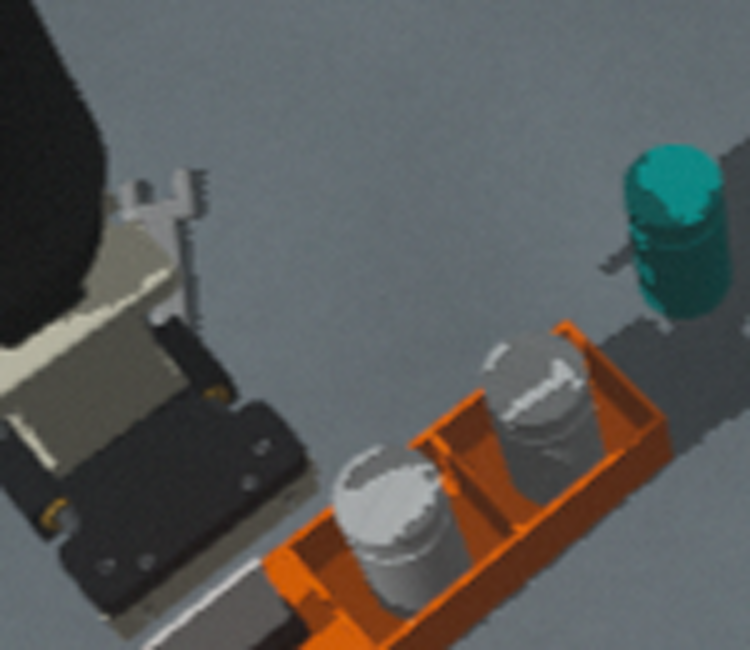

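Run:
```python
from h import *
m=camera_model("wrist")
c=np.array([.5738,-.1808]);ex=np.array([.9936,.1126]);ey=np.array([-.1126,.9936])
q=lambda x,y,z:[*(c+x*ex+y*ey),z]
n=["crate end L","crate end R","holder end","holder inner end","card far top","blk"]
P=[q(.037,-.13,.045),q(-.037,-.13,.045),q(0,-.086-.031,.059),q(0,-.086+.031,.059),q(0,-.114,.12)]
for a,b in zip(n,(proj("wrist",P,m)-[150,60])*4): print(a,b)
# pin as held
s=get_state();p=s["tcp_pos"]
for b in(-.017,-.013,.013): print('pin',b,(proj("wrist",[[*(p[:2]+b*ey),p[2]-.0325]],m)-[150,60])*4)
for b in(-.013,.013):
  for a in (-.017,.017): print('tip',(proj("wrist",[[*(p[:2]+a*ex+b*ey),p[2]-.0325-.036]],m)-[150,60])*4)
```

```text
crate end L [293.03352232 298.06253468]
crate end R [523.61972099 298.20051953]
holder end [408.18252928 343.62060981]
holder inner end [408.1758915 534.7992077]
card far top [407.48046633 380.6915793 ]
pin -0.017 [[405.39531902 557.42704264]]
pin -0.013 [[405.41065261 580.32975727]]
pin 0.013 [[405.50614135 722.95468374]]
tip [[491.91046065 522.93454734]]
tip [[320.89142589 522.79441157]]
tip [[489.33652923 645.12955857]]
tip [[323.56540289 644.97380383]]
```

The constant camera bias is the same for clip and card, so the relative alignment is within about 1 mm. Shifting 3 mm and going down in two stages.

Request:
step_arm([
  [[0.2, 0, -0.17], 0],
  [[0.4, 0, 0], 0],
  [[0.5, 0, 0], 0],
  [[0.5, 0, 0], 0],
  [[0.4, 0, 0], 0],
  [[0.2, 0, 0], 0],
  [[0.2, 0, 0], 0],
  [[0, 0, 0], 0],
  [[0, 0, 0], 0],
  [[0, 0, 0], 0],
])

```text
time_s: 29.32
tcp_pos: [0.5836, -0.2672, 0.2128]
eef_rot: [-118.3, 90.0, -21.8]
contact_force: [0.5, -0.4, -1.6]
gripper_width: 0.0182
```

```bash
python3 go.py 0.5835 -0.2663 0.169 6.47;  python3 - <<'E'
from h import *
w=capture("wrist")
crop(w,150,60,350,210,4,"pics/w11.png")
E
```

```text
t 29.3167 tcp [ 0.5836 -0.2672  0.2128] X [ 0.001 -0.    -1.   ] yawY -173.54 w 0.0182 F [ 0.5 -0.4 -1.6]
shift units (tool now) [2.19 0.   0.05] turn units -0.0 q6 13.7
shift units (after turn) [2.19 0.   0.05]
```

View pics/w11.png

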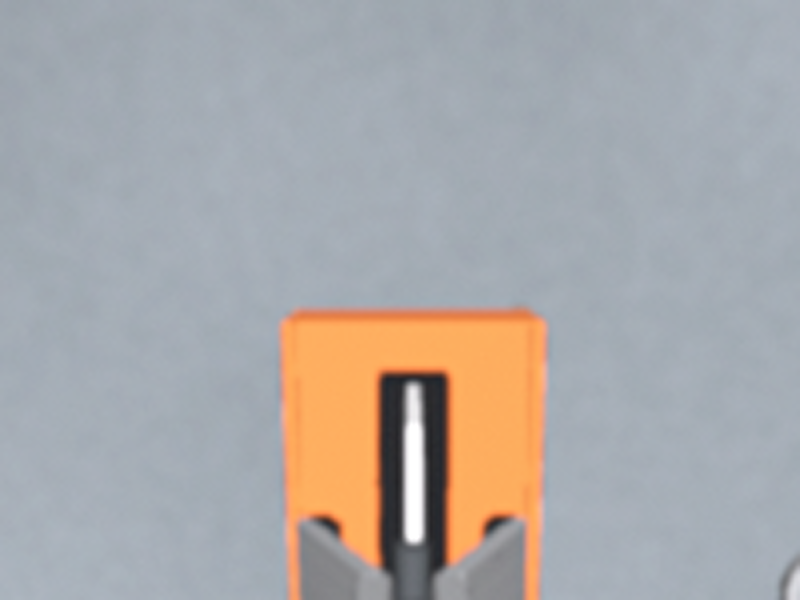

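The card is at x=413 and the clip's middle at 412.5, so it is centred. The last 2.2 units down follow, slowly.

Request:
step_arm([
  [[0.2, 0, 0.04], 0],
  [[0.3, 0, 0], 0],
  [[0.3, 0, 0], 0],
  [[0.3, 0, 0], 0],
  [[0.3, 0, 0], 0],
  [[0.3, 0, 0], 0],
  [[0.2, 0, 0], 0],
  [[0.2, 0, 0], 0],
  [[0.1, 0, 0], 0],
  [[0, 0, 0], 0],
  [[0, 0, 0], 0],
  [[0, 0, 0], 0],
  [[0, 0, 0], 0],
])

```text
time_s: 30.45
tcp_pos: [0.5834, -0.2663, 0.1688]
eef_rot: [-112.3, 90.0, -15.9]
contact_force: [0.2, 0.0, -1.8]
gripper_width: 0.0185
```

```bash
python3 go.py 0.5835 -0.2663 0.169 6.47;  python3 - <<'E'
from h import *
w=capture("wrist");s=capture("scene");t=capture("top")
crop(w,150,60,350,210,4,"pics/w12.png");crop(s,90,190,240,320,5,"pics/s12.png"); cv2.imwrite("pics/t12.png",t); cv2.imwrite("pics/sf12.png",s)
E
```

```text
t 30.45 tcp [ 0.5834 -0.2663  0.1688] X [ 0.001 -0.    -1.   ] yawY -173.55 w 0.0185 F [ 0.2  0.  -1.8]
shift units (tool now) [-0.01 -0.    0.  ] turn units -0.0 q6 13.6
shift units (after turn) [-0.01 -0.    0.  ]
```

View pics/w12.png

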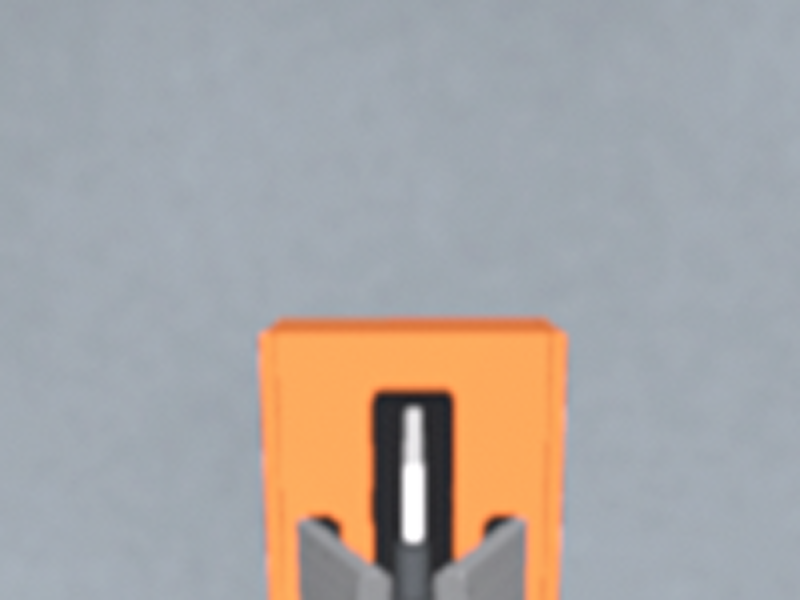

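View pics/s12.png

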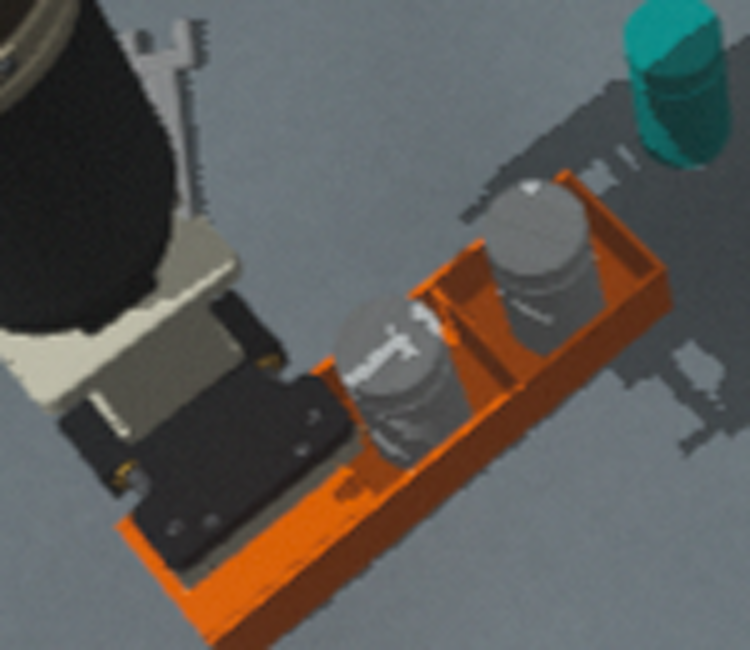

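View pics/sf12.png

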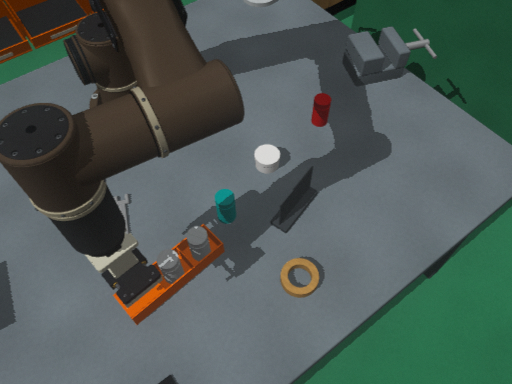

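View pics/t12.png

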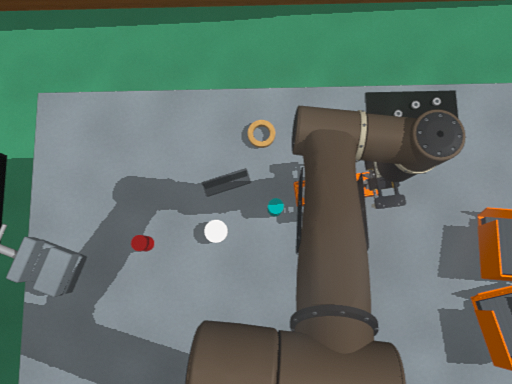

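Run:
```python
from h import *
m=camera_model("wrist")
c=np.array([.5738,-.1808]);ey=np.array([-.1126,.9936])
for z in(.11,.12,.13): print('card far',z,(proj("wrist",[[*(c-.114*ey),z]],m)-[150,60])*4)
p=get_state()["tcp_pos"]; print('pin end',(proj("wrist",[[*(p[:2]-.017*ey),p[2]-.0325]],m)-[150,60])*4)
```

```text
card far 0.11 [[405.21910631 459.55577138]]
card far 0.12 [[404.89371107 471.3906034 ]]
card far 0.13 [[404.53410203 484.46981283]]
pin end [[405.36066987 557.43072777]]
```

Run:
```python
from plant import *
s=get_state();print(s["time_s"],s["tcp_pos"],s["gripper_width"],s["contact_force"])
print(close_job())
```

```text
30.6 [ 0.58333063 -0.26628843  0.16862065] 0.01821933004272594 [ 0.360124    0.11362174 -0.57216112]
the job is handed in; nothing more can be done
None
```

The job is done and handed in at 30.6 s, with the clip still squeezed open over the card. No verdict came back.

**Tins:** Both plain tins stand upright in the orange crate, one in each open cell, and are released. I put one in the middle cell first, then the other in the end cell.

**Clip:** I squeezed the levers fully and lifted the clip straight off its rail. It is now astride the middle of the card's top edge.

**Last checks:**
- **Opening:** the gripper reads 18–19 mm over the levers, which is fully squeezed.
- **Position:** from the tool pose, the card edge is about 19–20 mm inside the jaws, with about 10 mm to spare below the spring coil. In the wrist image the clip and card centres line up within about 1 mm.
- **Contact:** the force reading shows little beyond the clip's weight, so nothing points to a jaw touching the card or crate. The gripper hides the jaws in the scene view, so this was not seen directly.
- **Bystanders:** the pot, tape and the turquoise and red look-alikes show where they were. The wrench is partly hidden by the arm but was not disturbed in any view.
- **Disagreement:** the wrist camera was off by a steady 1–3 pixels from the other two cameras. It shifted clip and card alike, so I aligned one to the other.

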